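# Swing out the folding crank and clamp the hand meter

### The job

The hand meter lies loose in the test clamp. Swing the folded crank handle of the sloping handwheel out until it snaps and stays standing square to the wheel, then crank the wheel clockwise (as you face it) until the meter is held firmly between the two jaws. Let go, leaving the handle latched out and the meter lying flat.

Things in the scene. Friction and masses are not known exactly. Their poses are not given: they have to be found in the camera images.
- fixture: The clamp fixture, fixed on the table. Origin: on the table straight below the wheel centre; its x axis points from the wheel towards the clamp jaws, z up. A grey lamp bar (66 mm deep in x, 240 mm long in y, its underside 290 mm and top 320 mm above the table) stands over it on two posts 200 mm apart: it spans fixture x = +47 to +113 mm, so above the far half of the wheel's swing a gripper that points straight down has no room; lean it back along the wheel axis.
- wheel_centre (a point): Centre of the handwheel (112 mm across, three spokes, 12 mm thick rim), 115 mm above the table. Does not turn with the wheel. Its z axis is the wheel axis, pointing up out of the wheel's face and leaning 30 degrees (0.52 rad) from vertical towards the fixture's -x; its x axis points up the slope of the wheel's face, y is the fixture's y. The wheel's rim and hub stand no higher than 9 mm along z.
- crank_pivot (a point): Hinge of the folding crank handle in a fork at the wheel's edge, 66 mm from the wheel axis and 28 mm along z above the wheel centre's plane; turns with the wheel. At the start it lies on the lowest side of the wheel (-x of wheel_centre). The hinge axis is tangent to the wheel.
- crank_grip (a point): Middle of the handle's black grip sleeve (68 mm long, 21 mm in diameter at the middle, 17 mm at its ends, spins freely about the handle), 54 mm from the hinge; the sleeve spans 20 to 88 mm from the hinge, the handle ends at 91 mm. Its x axis points along the handle, from the hinge to the free end. Folded, the handle lies across the wheel's face, over the hub, pointing up the slope, its axis 28 mm above the wheel's mid-plane; swung out, it stands parallel to the wheel axis.
- crank (a joint): Fold angle of the crank handle, rad: 0 folded flat, 1.571 swung fully out (against its stop). It moves its free end up off the wheel and then down the slope. From about 0.9 a sprung detent resists (about 5 N at the sleeve); past about 1.3 it snaps to 1.57 and stays there; let go before that, it falls back to about 0.9 or further. Folded, a nose on the handle sits between two fixed lugs and the wheel cannot turn (play 0.05 rad); it is free from about 1.1 on.
- wheel (a joint): Turn of the wheel, rad, 0 at the start, growing clockwise as seen facing the wheel (the handle goes from the low side first towards the fixture's +y). Needs 5 to 8 N at the handle, stiffer when turned fast, and stays where it is left. When the jaws have the meter between them the wheel stiffens within about a quarter turn; no more is needed, and a wheel wound much harder springs back when let go. Drives the sliding jaw 3.8 mm per rad (23.9 mm a turn).
- clamp_jaw (a joint): Travel of the sliding jaw towards the back jaw, m: 0 at the start, up to 0.037.
- jaw_face (a point): Point on the clamping face (a black rubber plate, 100 x 38 mm, facing the meter) of the sliding jaw, at mid-width and at the height of the clamp bed, 30 mm above the table.
- meter_mid (a point): Middle of the hand meter (yellow and grey, 142 x 68 x 41 mm, 0.3 kg, loose), which lies flat on the bed between the jaws with its long side along them; 68 mm is the width to be clamped. Its z axis points up. The fixed back jaw (its place differs from start to start) stands 2 to 4 mm behind the meter's far side; the sliding jaw pushes the meter against it.

How it is judged:
By the outcome, as a careful person would: the job done as asked, in the order asked, and still so for the second after the job is handed in, with the robot touching nothing.
It also fails if it takes over 64 s, if anything falls off the work surface, if the arm or the gripper's body presses on something with over 40 N, if the wrist force passes 120 N, or if a joint passes its speed limit or range.

### The arm

A 7-joint arm with a two-finger parallel gripper is mounted at the origin on a cart in front of the work surface, level with it; the furniture and walls round the work are solid. World frame = base frame: x ahead of the robot, y to its left, z up, the work surface at z = 0. Lengths are in mm, angles in degrees, forces in N, time in s.
With the tool pointing down it reaches from about 400 to 850 mm from the base axis. Payload 4.4 kg.
Tool frame: the origin (TCP) lies between the finger pads; the fingertips stand 17 mm ahead of it and the grasp point (between the pads) lies 2 mm behind it; z points along the fingers, y is the line along which they close (so a half turn about z gives the same grasp; the last joint's range is limited). The gripper opens to 94 mm and grips with 3 to 60 N. Pads are 16 mm wide; open, the fingers measure 119 mm over their backs; the gripper's body (75 mm by 177 mm) begins 78 mm behind the grasp point.
Start: joints at [-70.806, 36.005, 2.206, 86.941, -1.547, 57.084, -1.146], TCP at [253.579, 598.511, 222.478] pointing down, gripper open.
Joint ranges: [-175.42, 175.42], [-21.48, 121.26], [-71.46, 75.88], [10.55, 141.38], [-63.04, 243.04], [13.31, 113.54], [-168.57, 168.57]. Speed limits (degrees/s): [147.25, 147.25, 180, 180, 180, 180, 180].

### API

Orientations are given as a 3x3 rotation matrix whose columns are the frame's x, y, z axes.
In Python, from station import * gives the robot as it stands. The module is installed in compiled form; this text tells all that it offers.
- The arm moves only by the shell command python3 -m inch 'ROWS'. ROWS is JSON, a list of rows, each a list of 5 numbers: the shift along the tool's x, y, z in cm, then the turn about the tool's z in rad, then the gripper's target within -1 to 1 (fully open at 1, half-way at 0, shut at -1). In form: [[dx, dy, dz, turn, fingers], ...]. A call has 1 to 20 rows; each row is the pose to reach, as a shift and turn from the pose commanded when the call began, along the tool's axes at that moment; what a row does not reach only later rows make up. A row lasts 1/10 s, in which the tool goes at most 50 mm and 8.59 degrees, less where a joint would pass 70% of its speed; a pose out of reach is approached as far as the arm can. A call with a gripper value outside its range is refused whole. The fingers move at their own pace and stop on an object; the grip force is fixed at half the most. Time passes only in rows, so rows that repeat a pose let the fingers close. It gives the time, the measured TCP pose, the force, the opening and the grip force at its end, in the units of the state.
- observe(): the state, without advancing time (a new reading comes with each control period).
- capture(name): name is "scene" or "top" or "wrist"; returns (picture, depth): 480x640x3 uint8, blue, green, red; 480x640 float32, mm along the optical axis (not along the pixel's ray), 0 where there is no reading.
- camera_model(name): a dict with "K" (3x3 intrinsics, pixels), "D" ([k1, k2, p1, p2, k3] as OpenCV has them; the pictures are not rectified), "cam_to_world" (4x4, takes a point from camera to world coordinates); the wrist camera has in their place "mount" (4x4, takes a point from camera to tool coordinates, whose origin is the TCP and whose axes are the flange's). Camera axes: x right, y down, z forward; pixel columns grow to the right and rows downward; lengths in mm; the calibration is good to about 2 mm. A picture is of the moment at which its call begins: read the wrist's pose just before it. camera_model takes no time and is no camera call.
- hand_in(): hands the job in; it is judged then, once.
Trained networks look in the newest picture that a camera, given by its name, has taken for a name from the list of things; names that differ only in an ending like _2 or _b are one class to them, and where a whole thing is asked for, a point or a joint stands for the part that bears it (a point fixed in the world has none). Each returns a list of dicts, best first, with "conf" (0 to 1); they miss things now and then, are a little off and sometimes report something else, mostly with a low value. They report only what shows in the picture. A call takes as long as a camera call.
- recognise(camera, query): "centre" ([x, y, z] in mm, in world coordinates, good to about 4 mm: the middle of the surface that is visible of it).
- mark_of(camera, query): "centre" ([x, y, z] in mm, in world coordinates, good to about 4 mm: a listed point, or the origin of a listed thing).
The state is a dict: "t": time; "joint_pos": joint angles; "qd": joint speeds; "effort": joint torques, N m; "position": TCP position; "eef_rot": TCP orientation; "ft_force": force on the tool from outside, world axes, zero at the start; "torque": the same for the moment, N m; "finger_gap": finger opening in mm; "finger_force": force on a finger pad.
Only numpy, scipy, OpenCV 4.12 (cv2) and the standard library are available. Lean on these libraries where they do the work, as an engineer would, in place of code of your own. Each camera call takes 0.05 s, during which the arm holds its last target. There are 200 camera calls.

## Working session

There is one attempt and no reset: what is moved stays moved. The work goes in short steps, Python scripts to look and compute and a shell command to move; the robot and the scene stay as the last step left them, time stands still between calls to the robot, and variables do not carry over. Pictures are saved under pics/ and viewed, at most 10 in all, crops included, and the job is handed in when it is done.

```bash
mkdir -p pics
cat > h.py <<'E'
from station import *
import numpy as np, cv2
def snap(n,f):
    p,d=capture(n); cv2.imwrite('pics/'+f,p); return p,d
E
python3 - <<'E'
from h import *
s=observe(); print(s['t'],s['position'],np.round(s['eef_rot'],3).tolist(),s['finger_gap'])
for c in ('scene','top'):
    p,d=snap(c,c+'1.png')
    for q in ('fixture','wheel_centre','crank_pivot','crank_grip','jaw_face','meter_mid'):
        print(c,q,[(np.round(r['centre']).tolist(),round(r['conf'],2)) for r in mark_of(c,q)[:2]])
print(observe()['t'])
E
```

```text
0.0 [253.34469532 597.92183083 221.57004442] [[-0.921, 0.39, -0.001], [0.39, 0.921, -0.002], [-0.0, -0.002, -1.0]] 93.76511896620198
scene fixture [([588.0, 206.0, -3.0], 0.61)]
scene wheel_centre [([592.0, 203.0, 112.0], 0.65)]
scene crank_pivot [([526.0, 178.0, 106.0], 0.94)]
scene crank_grip [([565.0, 196.0, 138.0], 0.88), ([736.0, 258.0, 46.0], 0.66)]
scene jaw_face []
scene meter_mid [([736.0, 260.0, 49.0], 0.91)]
top fixture [([592.0, 202.0, -1.0], 0.94)]
top wheel_centre [([593.0, 206.0, 114.0], 0.87)]
top crank_pivot [([526.0, 173.0, 104.0], 0.96), ([569.0, 195.0, 140.0], 0.57)]
top crank_grip [([568.0, 194.0, 138.0], 0.93)]
top jaw_face [([689.0, 247.0, 24.0], 0.75)]
top meter_mid [([737.0, 254.0, 55.0], 0.85)]
0.7
```

View pics/scene1.png

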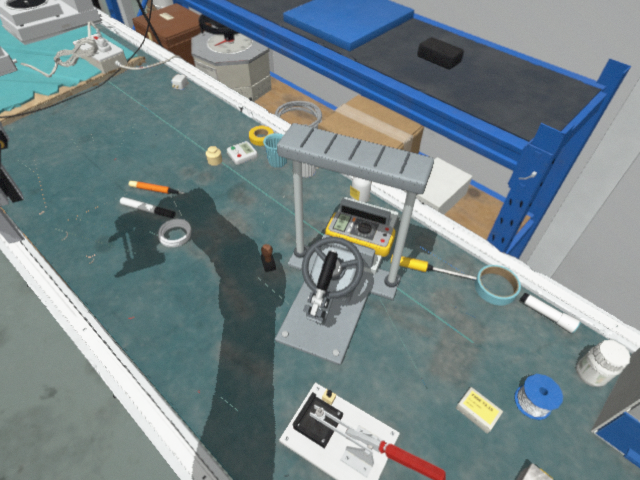

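View pics/top1.png

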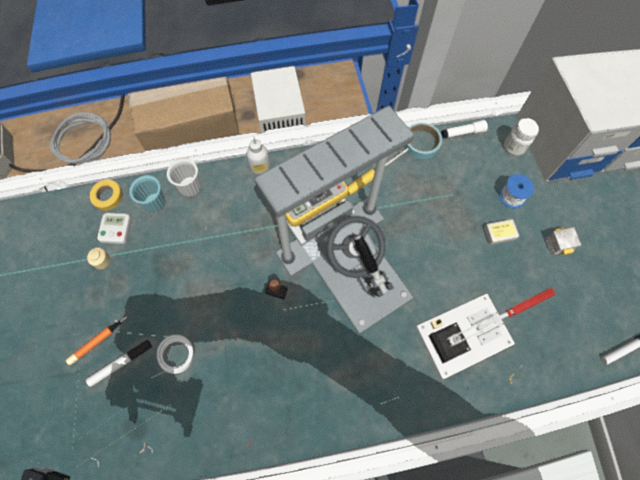

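The scene view shows the handle folded over the hub (≈325,270), pivot at ≈(320,305), the bar above and the meter behind it at ≈(365,225). The top view agrees. I'll get the fixture yaw from the bar's depth points.

```bash
cat >> h.py <<'E'
def cloud(n,d,T=None):
    m=camera_model(n); T=np.array(m['cam_to_world']) if T is None else T
    v,u=np.nonzero(d>0); z=d[v,u].astype(float)
    q=cv2.undistortPoints(np.stack([u,v],1).astype(np.float32)[:,None],np.array(m['K']),np.array(m['D']))[:,0]
    P=np.c_[q*z[:,None],z]
    return P@T[:3,:3].T+T[:3,3],u,v
E
python3 - <<'E'
from h import *
for c in('top','scene'):
    p,d=capture(c); P,u,v=cloud(c,d)
    k=(abs(P[:,2]-318)<8)&(np.hypot(P[:,0]-660,P[:,1]-232)<150)
    print(c,k.sum(),np.median(P[k,2]),cv2.minAreaRect(P[k,:2].astype(np.float32)))
E
```

```text
top 6434 315.90699030777546 ((662.8078002929688, 234.04058837890625), (67.24162292480469, 239.55316162109375), 22.001644134521484)
scene 4470 316.7702087668963 ((663.4624633789062, 233.15980529785156), (68.0135726928711, 238.77554321289062), 21.583181381225586)
```

```bash
python3 -m inch '[[0,0,-7,0,1],[0,0,-7,0,1],[-45.7,-23.8,-7,-0.781,0.2],[-45.7,-23.8,-7,-0.781,0.2],[-45.7,-23.8,-7,-0.781,0.2],[-45.7,-23.8,-7,-0.781,0.2],[-45.7,-23.8,-7,-0.781,0.2],[-45.7,-23.8,-7,-0.781,0.2],[-45.7,-23.8,-7,-0.781,0.2],[-45.7,-23.8,-7,-0.781,0.2],[-45.7,-23.8,-7,-0.781,0.2],[-45.7,-23.8,-7,-0.781,0.2],[-45.7,-23.8,-7,-0.781,0.2],[-45.7,-23.8,-7,-0.781,0.2],[-45.7,-23.8,-7,-0.781,0.2],[-45.7,-23.8,-7,-0.781,0.2],[-45.7,-23.8,-7,-0.781,0.2],[-45.7,-23.8,-7,-0.781,0.2]]'
cat >> h.py <<'E'
O=np.array([590.,204.,0]); yw=np.radians(21.8)
F=np.array([[np.cos(yw),-np.sin(yw),0],[np.sin(yw),np.cos(yw),0],[0,0,1]])
def wristT():
    s=observe(); T=np.eye(4); T[:3,:3]=s['eef_rot']; T[:3,3]=s['position']
    return T@np.array(camera_model('wrist')['mount'])
E
python3 - <<'E'
from h import *
s=observe(); print(s['t'],s['position'],np.round(s['eef_rot'],3).tolist(),s['finger_gap'],s['joint_pos'])
p,d=snap('wrist','w1.png')
for q in ('wheel_centre','crank_pivot','crank_grip'):
    print(q,[(np.round(r['centre']).tolist(),np.round((np.array(r['centre'])-O)@F).tolist(),round(r['conf'],2)) for r in mark_of('wrist',q)[:2]])
E
```

```text
t: 2.6
position: [580.7, 202.6, 292.6]
eef_rot: [[-0.928, -0.373, -0.0], [-0.373, 0.928, 0.0], [-0.0, 0.0, -1.0]]
ft_force: [0.6, 1.1, 0.7]
finger_gap: 56.3
finger_force: 0.0
2.6 [580.73958299 202.59063395 292.64899834] [[-0.928, -0.373, -0.0], [-0.373, 0.928, 0.0], [-0.0, 0.0, -1.0]] 56.292392356254666 [-18.51278414  29.34205653  -5.33794602  87.45311611   2.89324696
  63.3333303   87.45614183]
wheel_centre [([590.0, 202.0, 119.0], [-1.0, -2.0, 119.0], 0.85)]
crank_pivot [([529.0, 178.0, 108.0], [-66.0, -2.0, 108.0], 0.66)]
crank_grip [([564.0, 192.0, 138.0], [-28.0, -1.0, 138.0], 0.83)]
```

View pics/w1.png

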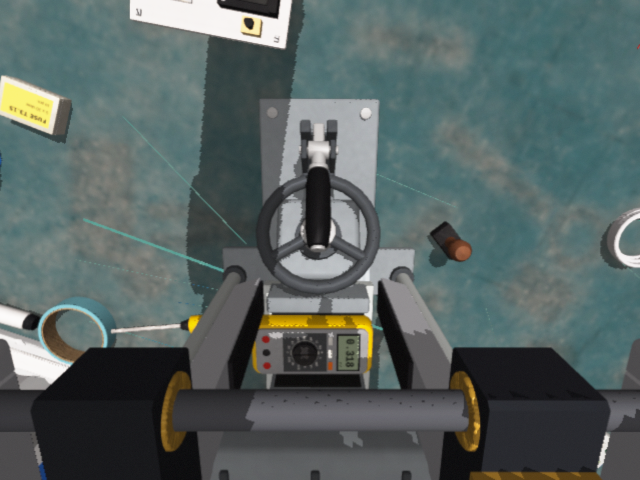

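Wrist view: handle sleeve from ≈(318,165) to (318,250), pivot fork at ≈(319,140), wheel and meter square to the tool. I'll refine the sleeve line from depth.

Run:
```python
from h import *
T=wristT(); p,d=capture('wrist'); P,u,v=cloud('wrist',d,T); Q=(P-O)@F
k=(u>295)&(u<345)&(v>165)&(v<252)&(p[v,u].max(1)<60)
q=Q[k]
for lo in range(-60,20,8):
    m=(q[:,0]>=lo)&(q[:,0]<lo+8)
    if m.sum()<10: continue
    z=q[m,2]; t=z>np.percentile(z,90)-14
    a=q[m][t]; print(lo,m.sum(),'ztop %.1f ymid %.1f y %.1f..%.1f'%(np.percentile(a[:,2],90),a[:,1].mean(),*np.percentile(a[:,1],[2,98])))
```

```text
-60 175 ztop 130.6 ymid 0.6 y -6.7..8.4
-52 274 ztop 136.4 ymid 0.6 y -8.3..9.3
-44 283 ztop 141.2 ymid 1.0 y -9.1..10.9
-36 303 ztop 146.7 ymid 0.5 y -9.0..9.9
-28 282 ztop 152.4 ymid 0.3 y -8.9..9.8
-20 291 ztop 157.3 ymid 0.3 y -9.6..9.8
-12 260 ztop 161.4 ymid 0.1 y -8.7..8.9
-4 108 ztop 162.7 ymid 0.2 y -7.8..8.2
4 17 ztop 125.1 ymid -5.1 y -13.8..14.6
12 63 ztop 123.9 ymid -1.6 y -16.4..20.4
```

```bash
python3 -m inch '[[0,-0.18,4,0,0],[0,-0.18,8,0,0],[0,-0.18,11,0,0],[0,-0.18,13,0,0],[0,-0.18,14,0,0],[0,-0.18,14,0,-1],[0,-0.18,14,0,-1],[0,-0.18,14,0,-1],[0,-0.18,14,0,-1],[0,-0.18,14,0,-1],[0,-0.18,14,0,-1],[0,-0.18,14,0,-1],[0,-0.18,14,0,-1]]'
python3 - <<'E'
from h import *
s=observe(); print((s['position']-O)@F)
E
```

```text
t: 4.15
position: [583.2, 200.7, 153.2]
eef_rot: [[-0.928, -0.371, 0.002], [-0.371, 0.928, 0.002], [-0.003, 0.001, -1.0]]
ft_force: [2.7, 4.3, 3.3]
finger_gap: 20.2
finger_force: 30.0
[ -7.58452943  -0.54173494 153.16466326]
```

```bash
python3 -m inch '[[0.33,0,-0.53,0,-1],[0.72,0,-1.03,0,-1],[1.15,0,-1.49,0,-1],[1.61,0,-1.92,0,-1],[2.11,0,-2.3,0,-1],[2.64,0,-2.64,0,-1],[3.2,0,-2.93,0,-1],[3.77,0,-3.17,0,-1],[4.38,0,-3.35,0,-1],[4.99,0,-3.49,0,-1],[4.99,0,-3.49,0,-1]]'
python3 - <<'E'
from h import *
s=observe(); print((s['position']-O)@F, s['ft_force']@F)
E
```

```text
t: 5.25
position: [532.4, 180.3, 185.4]
eef_rot: [[-0.928, -0.371, -0.006], [-0.371, 0.928, -0.001], [0.006, 0.001, -1.0]]
ft_force: [-1.9, 5.3, -10.5]
finger_gap: 20.4
finger_force: 30.0
[-62.31521851  -0.59577853 185.44787358] [  0.22814179   5.5833432  -10.53931531]
```

```bash
python3 -m inch '[[0.63,0,0,0,-1],[1.25,0,0.05,0,-1],[1.88,0,0.1,0,-1],[2.5,0,0.2,0,-1],[3.1,0,0.3,0,-1],[3.71,0,0.5,0,-1],[4.3,0,0.72,0,-1],[4.85,0,1.0,0,-1],[5.2,0,1.2,0,-1],[5.2,0,1.2,0,-1],[4.95,0,1.1,0,-1],[4.95,0,1.1,0,-1]]'
python3 - <<'E'
from h import *
s=observe(); print((s['position']-O)@F, s['ft_force']@F)
T=wristT(); snap('wrist','w2.png'); snap('scene','s2.png')
for c in('wrist','scene'):
  for q in ('crank_pivot','crank_grip'):
    print(q,[(np.round((np.array(r['centre'])-O)@F).tolist(),round(r['conf'],2)) for r in mark_of(c,q)[:2]])
a=cv2.imread('pics/s2.png')[150:400,200:480]; cv2.imwrite('pics/s2c.png',cv2.resize(a,None,fx=2,fy=2))
E
```

```text
t: 6.45
position: [492.5, 163.9, 177.2]
eef_rot: [[-0.928, -0.371, 0.006], [-0.371, 0.928, 0.003], [-0.006, 0.0, -1.0]]
ft_force: [4.8, 6.5, -1.0]
finger_gap: 19.9
finger_force: 30.0
[-105.45481816   -1.05207191  177.20571526] [ 6.85774384  4.273277   -1.02546203]
crank_pivot [([-67.0, -2.0, 110.0], 0.78)]
crank_grip [([-96.0, -1.0, 155.0], 0.87)]
crank_pivot [([-67.0, -5.0, 107.0], 0.9)]
crank_grip [([-95.0, 2.0, 154.0], 0.69)]
```

View pics/s2c.png

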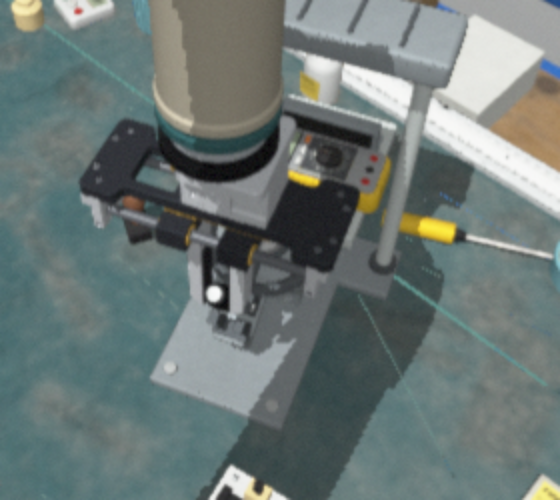

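Handle is out: pivot→grip direction measured ≈122° against the nominal 120°. I'll regrasp slightly higher along the sleeve for bar clearance and compute the circle.

```bash
python3 -m inch '[[0,0,0,0,-0.4],[0,0,0,0,-0.4],[0.3,0,-0.55,0,-0.4],[0.3,0,-0.55,0,-0.4],[0.3,0,-0.55,0,-1],[0.3,0,-0.55,0,-1],[0.3,0,-0.55,0,-1],[0.3,0,-0.55,0,-1]]'
cat >> h.py <<'E'
def arc(t0,n,st=0.1):
    f=lambda t:np.array([5.72*np.cos(t),6.6*np.sin(t),3.3*np.cos(t)])
    for i in range(1,n+1): print(np.round(f(t0+i*st)-f(t0),2).tolist(),end=',')
    print()
E
python3 - <<'E'
from h import *
s=observe(); print((s['position']-O)@F, s['ft_force']@F,s['finger_gap'])
for t in(0,2,4): arc(t,20)
E
```

```text
t: 7.55
position: [486.4, 161.7, 182.0]
eef_rot: [[-0.928, -0.371, -0.001], [-0.371, 0.928, 0.0], [0.001, 0.0, -1.0]]
ft_force: [-3.0, 0.7, 4.7]
finger_gap: 19.4
finger_force: 30.0
[-111.87785786   -0.85055609  181.96711421] [-2.51290571  1.79117437  4.65405893] 19.407689760205148
[-0.03, 0.66, -0.02],[-0.11, 1.31, -0.07],[-0.26, 1.95, -0.15],[-0.45, 2.57, -0.26],[-0.7, 3.16, -0.4],[-1.0, 3.73, -0.58],[-1.35, 4.25, -0.78],[-1.73, 4.73, -1.0],[-2.16, 5.17, -1.25],[-2.63, 5.55, -1.52],[-3.13, 5.88, -1.8],[-3.65, 6.15, -2.1],[-4.19, 6.36, -2.42],[-4.75, 6.5, -2.74],[-5.32, 6.58, -3.07],[-5.89, 6.6, -3.4],[-6.46, 6.54, -3.73],[-7.02, 6.43, -4.05],[-7.57, 6.25, -4.37],[-8.1, 6.0, -4.67],
[-0.51, -0.3, -0.29],[-0.99, -0.67, -0.57],[-1.43, -1.08, -0.83],[-1.84, -1.54, -1.06],[-2.2, -2.05, -1.27],[-2.52, -2.6, -1.45],[-2.79, -3.18, -1.61],[-3.01, -3.79, -1.74],[-3.17, -4.42, -1.83],[-3.28, -5.07, -1.89],[-3.33, -5.73, -1.92],[-3.33, -6.39, -1.92],[-3.27, -7.04, -1.89],[-3.15, -7.69, -1.82],[-2.98, -8.32, -1.72],[-2.75, -8.92, -1.59],[-2.47, -9.5, -1.43],[-2.14, -10.04, -1.24],[-1.77, -10.54, -1.02],[-1.36, -11.0, -0.78],
[0.45, -0.41, 0.26],[0.93, -0.76, 0.54],[1.45, -1.05, 0.83],[1.98, -1.29, 1.14],[2.53, -1.46, 1.46],[3.1, -1.56, 1.79],[3.67, -1.6, 2.12],[4.24, -1.58, 2.45],[4.81, -1.49, 2.77],[5.36, -1.33, 3.09],[5.9, -1.12, 3.4],[6.42, -0.84, 3.7],[6.91, -0.5, 3.99],[7.37, -0.11, 4.25],[7.79, 0.34, 4.5],[8.18, 0.83, 4.72],[8.51, 1.36, 4.91],[8.8, 1.93, 5.08],[9.04, 2.53, 5.22],[9.23, 3.15, 5.33],
```

```bash
python3 -m inch '[[-0.03,0.66,-0.02,0,-1],[-0.11,1.31,-0.07,0,-1],[-0.26,1.95,-0.15,0,-1],[-0.45,2.57,-0.26,0,-1],[-0.7,3.16,-0.4,0,-1],[-1.0,3.73,-0.58,0,-1],[-1.35,4.25,-0.78,0,-1],[-1.73,4.73,-1.0,0,-1],[-2.16,5.17,-1.25,0,-1],[-2.63,5.55,-1.52,0,-1],[-3.13,5.88,-1.8,0,-1],[-3.65,6.15,-2.1,0,-1],[-4.19,6.36,-2.42,0,-1],[-4.75,6.5,-2.74,0,-1],[-5.32,6.58,-3.07,0,-1],[-5.89,6.6,-3.4,0,-1],[-6.46,6.54,-3.73,0,-1],[-7.02,6.43,-4.05,0,-1],[-7.57,6.25,-4.37,0,-1],[-8.1,6.0,-4.67,0,-1]]'
python3 - <<'E'
from h import *
s=observe(); print((s['position']-O)@F, s['ft_force']@F,s['finger_gap'])
for c in('scene','top'):
  snap(c,'c3.png')
  for q in ('crank_pivot','crank_grip','meter_mid','jaw_face'):
    print(q,[(np.round((np.array(r['centre'])-O)@F).tolist(),round(r['conf'],2)) for r in mark_of(c,q)[:1]])
E
```

```text
t: 9.55
position: [534.4, 248.2, 225.9]
eef_rot: [[-0.928, -0.373, -0.012], [-0.373, 0.928, -0.002], [0.012, 0.003, -1.0]]
ft_force: [-9.1, 2.8, -4.3]
finger_gap: 19.4
finger_force: 30.1
[-35.16804802  61.68810862 225.86176254] [-7.38444515  5.93167163 -4.32588254] 19.40531568399792
crank_pivot [([5.0, 61.0, 148.0], 0.94)]
crank_grip [([-21.0, 65.0, 194.0], 0.46)]
meter_mid [([158.0, -6.0, 47.0], 0.92)]
jaw_face [([113.0, 2.0, 35.0], 0.61)]
crank_pivot [([7.0, 57.0, 149.0], 0.6)]
crank_grip []
meter_mid [([155.0, -8.0, 53.0], 0.71)]
jaw_face []
```

```bash
python3 -m inch '[[-0.51,-0.3,-0.29,0,-1],[-0.99,-0.67,-0.57,0,-1],[-1.43,-1.08,-0.83,0,-1],[-1.84,-1.54,-1.06,0,-1],[-2.2,-2.05,-1.27,0,-1],[-2.52,-2.6,-1.45,0,-1],[-2.79,-3.18,-1.61,0,-1],[-3.01,-3.79,-1.74,0,-1],[-3.17,-4.42,-1.83,0,-1],[-3.28,-5.07,-1.89,0,-1]]'
python3 - <<'E'
from h import *
s=observe(); print((s['position']-O)@F, s['ft_force']@F,s['finger_gap'])
arc(3,10); arc(4,6); arc(4.6,5); arc(5.1,5)
E
```

```text
t: 11.05
position: [586.7, 217.3, 247.1]
eef_rot: [[-0.927, -0.374, -0.004], [-0.374, 0.927, 0.006], [0.002, 0.007, -1.0]]
ft_force: [-5.5, 6.5, 2.7]
finger_gap: 19.9
finger_force: 30.0
[  1.84906738  13.5980253  247.12306424] [-2.71103738  8.12640167  2.68613939] 19.895875436016944
[-0.05, -0.66, -0.03],[-0.05, -1.32, -0.03],[0.01, -1.97, 0.01],[0.13, -2.62, 0.08],[0.31, -3.25, 0.18],[0.53, -3.85, 0.31],[0.81, -4.43, 0.47],[1.14, -4.97, 0.66],[1.51, -5.47, 0.87],[1.92, -5.93, 1.11],
[0.45, -0.41, 0.26],[0.93, -0.76, 0.54],[1.45, -1.05, 0.83],[1.98, -1.29, 1.14],[2.53, -1.46, 1.46],[3.1, -1.56, 1.79],
[0.57, -0.04, 0.33],[1.14, -0.02, 0.66],[1.71, 0.07, 0.99],[2.26, 0.23, 1.31],[2.8, 0.45, 1.62],
[0.52, 0.28, 0.3],[1.01, 0.62, 0.58],[1.47, 1.01, 0.85],[1.89, 1.45, 1.09],[2.27, 1.94, 1.31],
```

```bash
python3 -m inch '[[-0.05,-0.66,-0.03,0,-1],[-0.05,-1.32,-0.03,0,-1],[0.01,-1.97,0.01,0,-1],[0.13,-2.62,0.08,0,-1],[0.31,-3.25,0.18,0,-1],[0.53,-3.85,0.31,0,-1],[0.81,-4.43,0.47,0,-1],[1.14,-4.97,0.66,0,-1],[1.51,-5.47,0.87,0,-1],[1.92,-5.93,1.11,0,-1]]'
python3 - <<'E'
from h import *
s=observe(); print((s['position']-O)@F, s['ft_force']@F,s['finger_gap'])
c='scene'; snap(c,'c4.png')
for q in ('crank_pivot','crank_grip','meter_mid','jaw_face'):
    print(q,[(np.round((np.array(r['centre'])-O)@F).tolist(),round(r['conf'],2)) for r in mark_of(c,q)[:1]])
E
```

```text
t: 12.05
position: [594.3, 154.6, 237.9]
eef_rot: [[-0.928, -0.373, 0.004], [-0.373, 0.928, 0.006], [-0.006, 0.004, -1.0]]
ft_force: [-2.2, 6.4, 7.9]
finger_gap: 19.7
finger_force: 30.0
[-14.33538931 -47.51138595 237.93359393] [0.36467588 6.7920893  7.8677012 ] 19.661128582172616
crank_pivot [([27.0, -49.0, 162.0], 0.88)]
crank_grip [([4.0, -42.0, 208.0], 0.51)]
meter_mid [([157.0, -7.0, 51.0], 0.73)]
jaw_face [([121.0, 1.0, 31.0], 0.58)]
```

```bash
python3 -m inch '[[0.45,-0.41,0.26,0,-1],[0.93,-0.76,0.54,0,-1],[1.45,-1.05,0.83,0,-1],[1.98,-1.29,1.14,0,-1],[2.53,-1.46,1.46,0,-1],[3.1,-1.56,1.79,0,-1],[3.1,-1.56,1.79,0,-1]]'
python3 - <<'E'
from h import *
s=observe(); print((s['position']-O)@F, s['ft_force']@F,s['finger_gap'])
E
```

```text
t: 13.0
position: [571.9, 126.0, 220.0]
eef_rot: [[-0.928, -0.372, 0.005], [-0.372, 0.928, 0.003], [-0.005, 0.001, -1.0]]
ft_force: [-0.5, 2.2, 6.9]
finger_gap: 19.1
finger_force: 30.0
[-45.77308063 -65.67989311 219.97528279] [0.30737351 2.19430929 6.86730244] 19.132868582909303
```

```bash
python3 -m inch '[[0.57,-0.04,0.33,0,-1],[1.14,-0.02,0.66,0,-1],[1.71,0.07,0.99,0,-1],[2.26,0.23,1.31,0,-1],[2.8,0.45,1.62,0,-1]]'
python3 - <<'E'
from h import *
s=observe(); print((s['position']-O)@F, s['ft_force']@F,s['finger_gap'])
c='scene'; snap(c,'c5.png')
for q in ('crank_pivot','meter_mid','jaw_face'):
    print(q,[(np.round((np.array(r['centre'])-O)@F).tolist(),round(r['conf'],2)) for r in mark_of(c,q)[:1]])
E
```

```text
t: 13.5
position: [546.8, 118.5, 204.9]
eef_rot: [[-0.929, -0.371, 0.01], [-0.371, 0.929, 0.002], [-0.01, -0.002, -1.0]]
ft_force: [0.7, -0.2, 13.2]
finger_gap: 19.4
finger_force: 30.0
[-71.86579965 -63.29238202 204.90077512] [ 0.52921669 -0.45964312 13.19648747] 19.36710880747689
crank_pivot [([-28.0, -65.0, 128.0], 0.74)]
meter_mid []
jaw_face []
```

```bash
cat >> h.py <<'E'
def st(t):
    s=observe(); p=(s['position']-O)@F; f=s['ft_force']@F
    u=np.array([57.2*np.sin(t),66*np.cos(t),33*np.sin(t)])/66
    print(s['t'],p,f,'resist %.1f'%(-f@u),s['finger_gap'])
E
python3 -m inch '[[0.52,0.28,0.3,0,-1],[1.01,0.62,0.58,0,-1],[1.47,1.01,0.85,0,-1],[1.89,1.45,1.09,0,-1]]'
python3 - <<'E'
from h import *
st(5.5); arc(5.5,4); arc(5.9,4);arc(6.3,4);arc(6.7,4)
E
```

```text
t: 14.1
position: [523.8, 122.9, 193.6]
eef_rot: [[-0.929, -0.369, 0.009], [-0.369, 0.929, -0.001], [-0.008, -0.004, -1.0]]
ft_force: [2.8, -4.8, 13.0]
finger_gap: 19.4
finger_force: 30.0
14.1 [-91.55124827 -50.72035202 193.60964396] [ 0.85902479 -5.49679461 12.98368539] resist 9.0 19.41609440777138
[0.38, 0.49, 0.22],[0.72, 1.02, 0.42],[1.01, 1.59, 0.58],[1.25, 2.19, 0.72],
[0.19, 0.62, 0.11],[0.32, 1.27, 0.18],[0.4, 1.92, 0.23],[0.41, 2.58, 0.24],
[-0.04, 0.66, -0.02],[-0.13, 1.31, -0.08],[-0.28, 1.95, -0.16],[-0.49, 2.56, -0.28],
[-0.26, 0.59, -0.15],[-0.56, 1.15, -0.33],[-0.92, 1.66, -0.53],[-1.31, 2.14, -0.76],
```

```bash
python3 -m inch '[[0.38,0.49,0.22,0,-1],[0.72,1.02,0.42,0,-1],[1.01,1.59,0.58,0,-1],[1.25,2.19,0.72,0,-1]]'
python3 - <<'E'
from h import *
st(5.9)
c='scene'; snap(c,'c6.png')
a=cv2.imread('pics/c6.png')[150:350,250:450]; cv2.imwrite('pics/c6c.png',cv2.resize(a,None,fx=3,fy=3))
E
```

```text
t: 14.5
position: [509.8, 132.0, 187.9]
eef_rot: [[-0.931, -0.365, 0.019], [-0.365, 0.931, -0.008], [-0.014, -0.014, -1.0]]
ft_force: [11.6, -20.2, 18.9]
finger_gap: 19.8
finger_force: 30.5
14.5 [-101.25399043  -37.08849586  187.85707157] [  3.3124654  -23.05887864  18.86002193] resist 26.0 19.75262282981233
```

View pics/c6c.png

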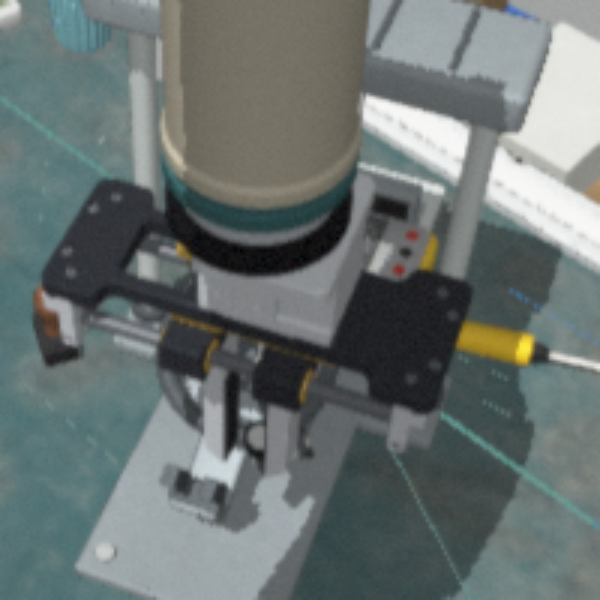

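The view shows the handle still standing out in the fingers (≈240,450) near the low side, and the wheel is stiffening. I'll hold and re-read.

```bash
python3 -m inch '[[0,0,0,0,-1],[0,0,0,0,-1],[0,0,0,0,-1]]' >/dev/null
python3 - <<'E'
from h import *
st(5.75)
E
```

```text
14.85 [-101.52589208  -37.08049619  187.78117467] [  2.37300743 -19.35219427  17.03050556] resist 22.0 19.3394653475059
```

```bash
python3 -m inch '[[0.1,0.31,0.06,0,-1],[0.19,0.62,0.11,0,-1],[0.25,0.95,0.14,0,-1],[0.25,0.95,0.14,0,-1],[0.25,0.95,0.14,0,-1]]' >/dev/null
python3 - <<'E'
from h import *
st(5.8)
E
```

```text
15.35 [-102.9362581   -31.1337412   187.14811289] [  3.69475685 -26.49850554  20.1488442 ] resist 29.6 19.55719544915585
```

```bash
python3 -m inch '[[0,-0.6,-0.2,0,-1],[-0.1,-1.2,-0.4,0,-1],[-0.1,-1.2,-0.4,0,-1],[-0.1,-1.2,-0.4,0,-1]]' >/dev/null
python3 - <<'E'
from h import *
st(5.8)
E
python3 -m inch '[[-0.1,-1.2,-0.4,0,-1]]' >/dev/null; python3 -m inch '[[0,0,0,0,-0.3],[0,0,0,0,-0.3],[0,0,0,0,-0.3],[0,0,0,0,-0.3]]'
```

```text
15.75 [-100.8695015   -37.28258884  189.05280348] [ 10.04025422 -16.8271321    0.25026225] resist 19.0 19.35368154433171
t: 16.25
position: [504.5, 126.9, 190.5]
eef_rot: [[-0.928, -0.372, -0.001], [-0.372, 0.928, 0.0], [0.001, 0.0, -1.0]]
ft_force: [-0.4, -0.1, -0.4]
finger_gap: 32.9
finger_force: 0.0
```

```bash
python3 -m inch '[[0,0,-3,0,-0.3],[0,0,-6,0,-0.3],[0.5,0,-10,0,-0.3],[1.5,0,-14,0,-0.3],[1.5,0,-14,0,-0.3]]' >/dev/null
python3 - <<'E'
from h import *
st(5.8)
T=wristT(); p,d=snap('wrist','w7.png'); snap('scene','c7.png')
for c in('wrist','scene'):
  for q in ('crank_pivot','crank_grip','meter_mid','jaw_face'):
    print(c,q,[(np.round((np.array(r['centre'])-O)@F).tolist(),round(r['conf'],2)) for r in mark_of(c,q)[:1]])
E
```

```text
16.75 [-120.81732244  -40.30188842  335.80769923] [-0.04190289  0.01603993 -0.38624678] resist -0.1 32.84227647999504
wrist crank_pivot [([-47.0, -47.0, 115.0], 0.77)]
wrist crank_grip [([-78.0, -51.0, 166.0], 0.91)]
wrist meter_mid []
wrist jaw_face [([123.0, 1.0, 31.0], 0.68)]
scene crank_pivot [([-52.0, -52.0, 116.0], 0.6)]
scene crank_grip [([-78.0, -48.0, 164.0], 0.75)]
scene meter_mid [([162.0, -3.0, 48.0], 0.67)]
scene jaw_face [([125.0, 3.0, 33.0], 0.87)]
```

View pics/w7.png

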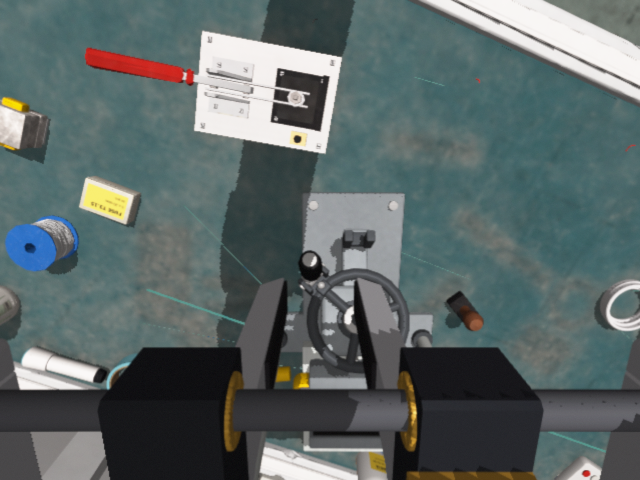

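The wheel sprang back from ≈5.8 to ≈5.42 rad when released; the handle is still latched out, with its tip at ≈(310,265). I'll regrasp and check the tension, this time winding less hard.

```bash
python3 -m inch '[[-2.9,-1.0,0,0,-0.1],[-2.9,-1.0,4,0,-0.1],[-2.9,-1.0,8,0,-0.1],[-2.9,-1.0,11,0,-0.1],[-2.9,-1.0,13,0,-0.1],[-2.9,-1.0,14.2,0,-0.1],[-2.9,-1.0,14.2,0,-1],[-2.9,-1.0,14.2,0,-1],[-2.9,-1.0,14.2,0,-1],[-2.9,-1.0,14.2,0,-1],[-2.9,-1.0,14.2,0,-1]]'
python3 - <<'E'
from h import *
st(5.42); arc(5.42,6,.05)
E
```

```text
t: 18.35
position: [522.4, 122.9, 189.8]
eef_rot: [[-0.928, -0.371, 0.002], [-0.371, 0.928, 0.001], [-0.002, 0.0, -1.0]]
ft_force: [-0.6, 1.5, 3.1]
finger_gap: 19.6
finger_force: 30.0
18.35 [-92.91217145 -50.19523991 189.81483679] [0.02066231 1.57505146 3.1037847 ] resist 0.2 19.595926657268663
[0.21, 0.22, 0.12],[0.42, 0.45, 0.24],[0.61, 0.7, 0.35],[0.79, 0.95, 0.46],[0.96, 1.22, 0.55],[1.12, 1.49, 0.65],
```

```bash
python3 -m inch '[[0.1,0.11,0.06,0,-1],[0.21,0.22,0.12,0,-1],[0.21,0.22,0.12,0,-1],[0.21,0.22,0.12,0,-1]]'>/dev/null
python3 - <<'E'
from h import *
st(5.45)
E
python3 -m inch '[[0.1,0.11,0.06,0,-1],[0.21,0.23,0.12,0,-1],[0.21,0.23,0.12,0,-1],[0.21,0.23,0.12,0,-1]]'>/dev/null
python3 - <<'E'
from h import *
st(5.45)
E
```

```text
18.75 [-93.58477534 -49.6806059  189.33706362] [ 0.34735255 -1.62449003  7.28260021] resist 4.0 19.555820256350515
19.15 [-94.3424533  -48.84321751 188.85164482] [ 1.86223557 -3.03357885  9.69359579] resist 6.8 19.404587388238717
```

```bash
for i in 1 2; do python3 -m inch '[[0.1,0.12,0.06,0,-1],[0.2,0.24,0.11,0,-1],[0.2,0.24,0.11,0,-1],[0.2,0.24,0.11,0,-1]]'>/dev/null
python3 -c 'from h import *; st(5.5)'; done
```

```text
19.55 [-95.57458047 -47.51509634 188.1206295 ] [ 3.29124318 -5.23026948 11.64437859] resist 9.8 19.575632245823932
19.95 [-96.76977965 -46.1322316  187.4020085 ] [ 3.98289506 -8.42963045 11.90746812] resist 12.6 19.55915523071098
```

```bash
python3 -m inch '[[0.1,0.12,0.06,0,-1],[0.2,0.24,0.11,0,-1],[0.25,0.36,0.16,0,-1],[0.25,0.36,0.16,0,-1],[0.25,0.36,0.16,0,-1]]'>/dev/null
python3 -c 'from h import *; st(5.55)'
python3 -m inch '[[0,0,0,0,-0.3],[0,0,0,0,-0.3],[0,0,0,0,-0.3],[0,0,0,0,-0.3],[0,0,0,0,-0.3]]'
python3 - <<'E'
from h import *
st(5.5); T=wristT(); p,d=snap('wrist','w8.png'); P,u,v=cloud('wrist',d,T); Q=(P-O)@F
print([(np.round((np.array(r['centre'])-O)@F).tolist(),round(r['conf'],2)) for q in('crank_grip','crank_pivot') for r in mark_of('wrist',q)[:1]])
E
```

```text
20.45 [-98.43306221 -44.06782869 186.38264362] [  4.57705557 -10.90081261  15.05271107] resist 15.8 19.56523421648155
t: 20.95
position: [506.0, 129.9, 182.2]
eef_rot: [[-0.929, -0.371, -0.002], [-0.371, 0.929, -0.001], [0.002, -0.0, -1.0]]
ft_force: [-1.2, -3.0, 1.3]
finger_gap: 33.0
finger_force: 1.7
20.95 [-105.52442377  -37.60838064  182.15969053] [-2.20406536 -2.29898445  1.28962894] resist 0.7 33.04946294125391
[([-78.0, -50.0, 163.0], 0.56), ([-48.0, -49.0, 118.0], 0.91)]
```

View pics/w8.png

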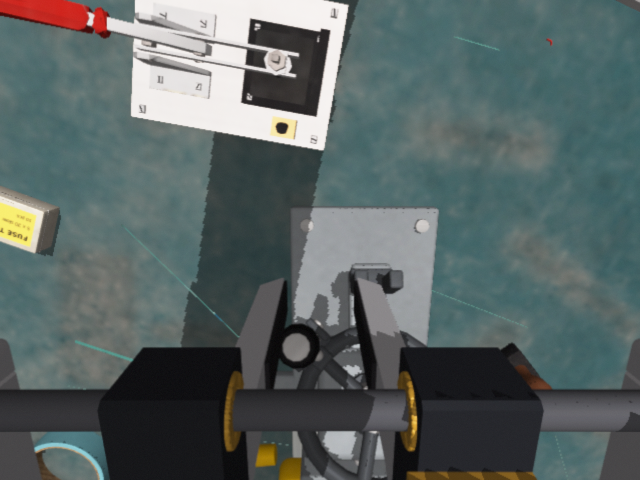

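```bash
python3 -m inch '[[0,-0.6,0,0,-0.1],[0,-0.6,0,0,-0.1],[0,-0.6,-4,0,-0.1],[0,-0.6,-8,0,-0.1],[1.5,-0.3,-12,0,-0.3],[1.5,-0.3,-15.4,0,-0.3],[1.5,-0.3,-15.4,0,-0.3],[1.5,-0.3,-15.4,0,-0.3]]'>/dev/null
python3 - <<'E'
from h import *
st(5.5); T=wristT(); p,d=capture('wrist'); P,u,v=cloud('wrist',d,T); Q=(P-O)@F
print([(np.round((np.array(r['centre'])-O)@F).tolist(),round(r['conf'],2)) for q in('crank_grip','crank_pivot') for r in mark_of('wrist',q)[:1]])
k=(abs(Q[:,0]+100)<45)&(abs(Q[:,1]+45)<40)&(abs(Q[:,2]-195)<12)
print('tip',k.sum(),Q[k].mean(0),u[k].mean(),v[k].mean())
a=cv2.imread('pics/w7.png')
w=np.hstack([a[220:320,250:420],p[220:320,250:420]]); cv2.imwrite('pics/cmp.png',cv2.resize(w,None,fx=2.3,fy=2.3))
E
```

```text
21.9 [-118.63801627  -40.19832692  337.12137568] [-0.0754843  -0.17739938 -1.12769962] resist -0.3 32.95435307183649
[([-79.0, -49.0, 164.0], 0.71), ([-47.0, -52.0, 122.0], 0.92)]
tip 466 [-91.9807434  -48.48824194 194.02182268] 309.7274678111588 261.0429184549356
```

View pics/cmp.png

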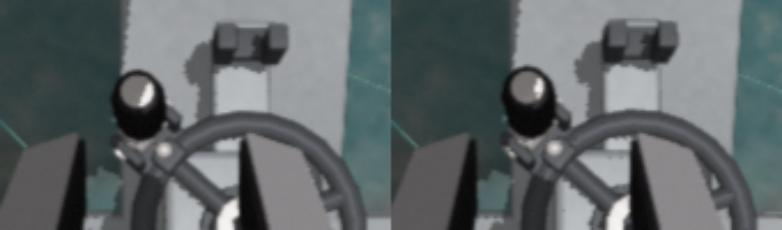

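```bash
python3 -m inch '[[5,5,-3,0,0],[10,10,-3,0,0],[10,15,-3,0,0],[10,20,-3,0,0],[10,25,-3,0,0],[10,25,-3,0,0],[10,25,-3,0,0]]'
python3 - <<'E'
from h import *
p,_=capture('scene'); 
for q in ('crank_pivot','crank_grip','meter_mid','jaw_face'):
    print(q,[(np.round((np.array(r['centre'])-O)@F).tolist(),round(r['conf'],2)) for r in mark_of('scene',q)[:1]])
t,_=capture('top')
for q in ('crank_pivot','crank_grip','meter_mid','jaw_face'):
    print(q,[(np.round((np.array(r['centre'])-O)@F).tolist(),round(r['conf'],2)) for r in mark_of('top',q)[:1]])
w=np.hstack([p[170:330,290:420],t[150:310,265:395]]); cv2.imwrite('pics/fin.png',cv2.resize(w,None,fx=3,fy=3,interpolation=cv2.INTER_CUBIC))
E
```

```text
t: 22.75
position: [305.2, 321.5, 365.6]
eef_rot: [[-0.925, -0.38, -0.003], [-0.38, 0.925, 0.002], [0.002, 0.003, -1.0]]
ft_force: [0.1, 0.4, 0.6]
finger_gap: 47.0
finger_force: 0.0
crank_pivot []
crank_grip [([-76.0, -45.0, 164.0], 0.6)]
meter_mid [([159.0, -6.0, 48.0], 0.86)]
jaw_face [([125.0, 3.0, 28.0], 0.64)]
crank_pivot [([-52.0, -52.0, 118.0], 0.7)]
crank_grip [([-78.0, -49.0, 162.0], 0.64)]
meter_mid [([160.0, -7.0, 51.0], 0.69)]
jaw_face [([126.0, -0.0, 25.0], 0.78)]
```

View pics/fin.png

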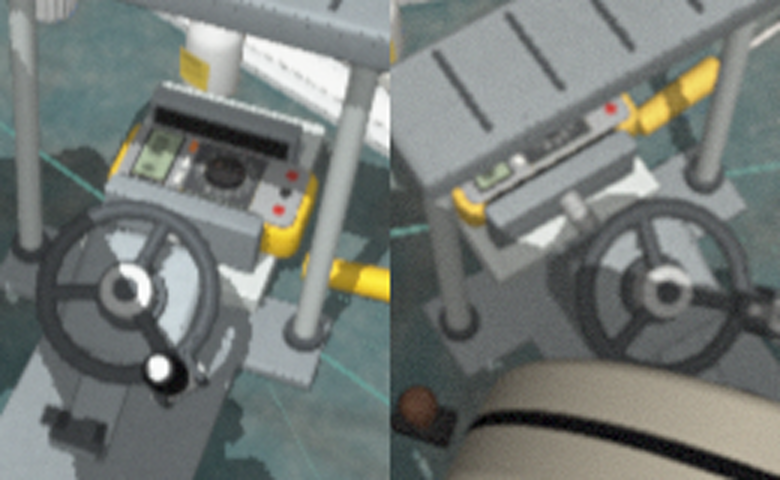

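The last view shows the meter flat and pressed between both jaws (≈215,175 left half), with the handle standing out (≈165,370). The measured jaw face at 125.5 mm plus half the meter's width gives 159.5 mm, which matches the measured meter middle.

```bash
python3 -c 'from station import *; print(hand_in())'
```

```text
the job is handed in; nothing more can be done
None
```

I handed the job in with the handle latched out, the meter lying flat between both jaws, and the robot clear; the wheel sprang back about 0.4 rad when I first let go, so how firmly the meter is held is inferred from wheel forces and jaw position, not tested directly.

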